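# Open the bath's drain with the long T-key

## Robot

A 7-joint arm with a two-finger parallel gripper is mounted at the origin on the work surface. World frame = base frame: x ahead of the robot, y to its left, z up, the work surface at z = 0. Lengths are in m, angles in degrees, forces in N, time in s.
With the tool pointing down it reaches from about 0.425 to 0.8 m from the base axis. Payload 8.3 kg.
Tool frame: the origin (TCP) lies at the very end of the fingers, on their centre line; the grasp point (between the pads) lies 19 mm behind it; z points along the fingers, y is the direction in which the jaws open and shut (so a half turn about z gives the same grasp; the last joint's range is limited). The gripper opens to 85 mm and grips with 20 to 120 N. Pads are 22 mm wide; open, the fingers measure 114 mm over their backs; the gripper's body (76 mm by 85 mm) begins 54 mm behind the grasp point. The pads swing forward as they close: fully open they stand 13 mm farther back than shut.
Start: joints at [59.823, 21.967, 0.94, 78.501, -0.361, 79.538, -2.664], TCP at [0.28, -0.559, 0.231] pointing down, gripper open.
Joint ranges: [-169.22, 169.22], [-14.56, 117.87], [-87.37, 89.26], [10.42, 133.3], [-82.24, 262.24], [0.94, 117.77], [-172.7, 172.7]. Speed limits (degrees/s): [136.94, 136.94, 172.46, 172.46, 180, 180, 180].

## Interface

Orientations are given as [roll, pitch, yaw] about the fixed x, y, z axes, in that order (R = Rz(yaw) Ry(pitch) Rx(roll)).
In Python, from workcell import bot gives the robot as it stands.
- The arm moves only by the tool arm_command, never from a script. Its argument "plan" is a list of rows, each a list of 5 numbers: the finger opening in m, from 0 to 0.0854, then the shift along the tool's x, y, z in m, then the turn about the tool's z in degrees. A call has 1 to 20 rows; each row shifts and turns the commanded pose from where the row before left it, along the tool's axes as they then stand; what a row does not reach is not made up. A row lasts 1/8 s, in which the tool goes at most 62.5 mm and 10.7 degrees, less where a joint would pass 70% of its speed; a pose out of reach is approached as far as the arm can. A call with a gripper value outside its range is refused whole. The fingers move at their own pace and stop on an object; the grip force is fixed at half the most. Time passes only in rows, so rows that do not move let the fingers close. It gives the time, the measured TCP pose, the force and the opening at its end, in the units of the state.
- bot.read_state(): the state, without advancing time (a new reading comes with each control period).
- bot.read_camera(name): name is "scene" or "top" or "wrist"; returns a dict with "frame" (400x640x3 uint8, red, green, blue), "range_z" (400x640 float32, m along the optical axis (not along the pixel's ray), 0 where there is no reading), "fx", "fy", "cx", "cy" (pixels), "dist_coeffs" ([k1, k2, p1, p2, k3] as OpenCV has them; the pictures are not rectified), "R" (3x3) and "t" (3): a world point X has camera coordinates R X + t; the wrist camera has in their place "mount" (4x4, takes a point from camera to tool coordinates, whose origin is the TCP and whose axes are the flange's). Camera axes: x right, y down, z forward; pixel columns grow to the right and rows downward; lengths in m; the calibration is good to about 2 mm. A picture is of the moment at which its call begins: read the wrist's pose just before it.
- bot.sign_off(): hands the job in, once; it reports no verdict.
The state is a dict: "t": time; "joint_positions": joint angles; "dq": joint speeds; "effort": joint torques, N m; "tool_pos": TCP position; "orientation": TCP orientation; "ft_force": force on the tool from outside, world axes, zero at the start; "wrist_torque": the same for the moment, N m; "gripper_width": finger opening in m.
Only numpy, scipy, OpenCV 4.12 (cv2) and the standard library are available. Lean on these libraries where they do the work, as an engineer would, in place of code of your own. Each camera call takes 0.05 s, during which the arm holds its last target.

## Task

Take the T-key out of its stand, lower it down the shaft of the drain box and feel its socket all the way onto the square stem at the bottom without pressing the sprung stem down hard, then turn the stem counter-clockwise (seen from above) until the drain is fully open at its stop. Leave the key standing on the stem, let go of it, and leave the canister, jar and beaker where they are.

Things in the scene. Friction and masses are not known exactly. Their poses are not given: they have to be found in the camera images.
- key_grip (a point): Centre of the T-key's cross bar: 96 mm long, 14 mm wide, 20 mm high, steel middle, red ends. x runs along the bar, z up along the key; 165 mm above the tip. Below the bar a round steel shank 13 mm thick. The key weighs about 0.4 kg and starts standing upright, loose, in the stand at any yaw.
- key_tip (a point): Centre of the key's lower end, same axes as key_grip. The lowest 33 mm of the key are a block 27 mm square; in its underside is a square socket 19.5 mm wide and 21 mm deep, its sides parallel and square to the bar.
- stand: Grey plastic tube on a 90 mm base disc, fixed; tube 58 mm across outside, 48 mm bore, 65 mm high. Origin at the centre of its underside; the key's tip starts on its inner floor, 6 mm above the bench.
- drain_box: Fixed beige box 150 x 150 x 140 mm with a short grey pipe bend on its +x side, 60 mm high, reaching 123 mm from the centre. Origin at the centre of its underside, z up. On its top face a black dot (shut) lies toward +x of the shaft and a green dot (open) 1.0 rad counter-clockwise of it.
- shaft_mouth (a point): Centre of the round shaft's mouth in the box's top face, 140 mm above the bench, axes as the box's. The shaft is 44 mm wide, goes 135 mm straight down and holds the stem. A flat aluminium ring 80 mm across lies around the mouth; with its red pointer (6 mm high, reaching 52 mm out) it turns with the valve.
- stem_top (a point): Point of the brass stem, on the shaft's axis, 100 mm below the mouth when not pressed; sinks with it. Its top is a blunt round cone, 5 mm high, on a round neck 18.6 mm wide that centre the socket; from 6 mm below the point down it is a 18 mm square with flat corners on top. x turns with the valve (along the pointer), not with the square. Fully seated, the socket's roof rests on the cone: key tip 21 mm below this point, bar centre 144 mm above.
- stem_spring (a joint): How far the stem is pressed down, m, 0 at rest. It gives from about 3 N on, 1 mm for each further 2 N. 7 mm (17 N) or more is too hard and spoils the seal; a socket not in line with the square rests on the corners, key tip 6 mm below the point, and only presses the stem down. When socket and square come in line the stem springs up into the socket and the force falls away.
- valve (a joint): Turn of valve and pointer, rad, counter-clockwise from above: 0 shut (black dot), 1.0 fully open at a hard stop (green dot). Starts 0 to 0.15; takes 0.12 N m, stays where left. The stem's square is clamped on the valve at an unmeasured angle: its sides are never in line with the valve's x and y, but stand 0.26 to 0.78 rad off, either way (the clamp slips only above 0.6 N m, far past the stop), so the key must be turned to find it.
- canister: White round plastic canister with green cap, 80 mm across, 170 mm high; origin at the centre of its underside. Bystander.
- jar: Amber glass jar with blue cap, 56 mm across, 75 mm high; origin at the centre of its underside. Bystander, stands between the stand and the drain box.
- beaker: Clear plastic beaker, 72 mm across, 100 mm high; origin at the centre of its underside. Bystander.
Not all that is in view belongs to the job. Of the things like the part that bears key_grip, leave any that is turquoise; of the rest the larger one is meant.

How it is judged (in metres and radians):
On the way, in this order (a step that is already met when the one before it is completed fails the run):
1. the key is lowered fully onto the square stem before the valve is turned open (valve below 0.5 rad) (z of key_tip in the frame of stem_top below -0.018 m and horizontal distance between key_tip and stem_top below 0.004 m and value of joint valve below 0.5 rad), for 0.2 s.
2. the valve is turned to its open stop with the key on the stem (value of joint valve above 0.93 rad and z of key_tip in the frame of stem_top below -0.014 m), for 0.2 s.
At the end, for the whole second after the job is handed in: The valve stands within 0.07 rad of its open stop (at 1.0 rad), and the key, let go, stands upright (within 0.25 rad; it leans a little in its play) on the stem, its tip at least 17 mm below the stem's point and within 4 mm of its axis (value of joint valve above 0.93 rad and z of key_tip in the frame of stem_top below -0.017 m and horizontal distance between key_tip and stem_top below 0.004 m and angle between key_tip's own z axis and vertical below 0.25 rad); the robot touches nothing.
It fails at once if the stem is pressed down 7 mm or more (17 N) (value of joint stem_spring above 0.007 m).
It fails at once if the canister is moved more than 20 mm or tipped (distance of canister from where it was at the start of the episode above 0.02 m or angle between canister's own z axis and vertical above 0.3 rad).
It fails at once if the jar is moved more than 20 mm or tipped (distance of jar from where it was at the start of the episode above 0.02 m or angle between jar's own z axis and vertical above 0.3 rad).
It fails at once if the beaker is moved more than 20 mm or tipped (distance of beaker from where it was at the start of the episode above 0.02 m or angle between beaker's own z axis and vertical above 0.3 rad).
It also fails if it takes over 64 s, if anything falls off the work surface, if the arm or the gripper's body presses on something with over 40 N, if the wrist force passes 120 N, or if a joint passes its speed limit or range.

## Working session

There is one attempt and no reset: what is moved stays moved. The work goes in short steps, Python scripts to look and compute and a tool call to move; the robot and the scene stay as the last step left them, time stands still between calls to the robot, and variables do not carry over. Pictures are saved under pics/ and viewed, and the job is handed in when it is done.

Besides the shell and the picture viewer there is one more tool, called after "Emit:" by a JSON object that holds its "name" and its "arguments". arm_command: Moves the arm, as the interface text tells. Its arguments: {"type":"object","properties":{"plan":{"type":"array","items":{"type":"array","items":{"type":"number"}}}},"required":["plan"]}

```bash
mkdir -p pics; ls; python3 - <<'E'
from workcell import bot
import cv2,numpy as np
s=bot.read_state();print(s)
for n in ["scene","top","wrist"]:
    c=bot.read_camera(n);cv2.imwrite(f"pics/{n}0.png",c["frame"][:,:,::-1])
    print(n,{k:(np.round(v,4).tolist() if not np.isscalar(v) else v) for k,v in c.items() if k not in("frame","range_z")})
    np.savez(f"{n}0.npz",**c)
E
```

```text
pics
{'t': 0.0, 'joint_positions': array([59.81981698, 22.01436467,  0.93873491, 78.56165399, -0.35892362,
       79.53931387, -2.66606118]), 'dq': array([ 0.10218534, -0.0038871 , -0.0525636 ,  0.01353573, -0.01766047,
       -0.02039767, -0.06655386]), 'effort': array([-2.02455396e-06, -6.27602935e+01,  8.44281390e-01, -3.71825123e+01,
        1.66399672e-02,  1.42503888e-02, -3.01094701e-05]), 'tool_pos': array([ 0.27940396, -0.55849666,  0.2302859 ]), 'orientation': array([-1.79887618e+02,  4.26343360e-03,  2.65779644e+01]), 'ft_force': array([ 0.7862259 , -0.68689104, -0.13896606]), 'wrist_torque': array([-0.02647533, -0.002408  ,  0.00714851]), 'gripper_width': 0.08540545402175975}
scene {'fx': 426.70257538636884, 'fy': 426.70257538636884, 'cx': 312.39497817530497, 'cy': 198.3245310031407, 'dist_coeffs': [0.0285, 0.0, 0.0, 0.0, 0.0], 'R': [[0.8177, 0.5756, -0.0098], [0.4045, -0.5865, -0.7018], [-0.4097, 0.5699, -0.7123]], 't': [-0.4782, -0.1721, 1.2612]}
top {'fx': 423.8801367683253, 'fy': 423.8801367683253, 'cx': 316.2202926676421, 'cy': 197.17127903544244, 'dist_coeffs': [0.0168, 0.0, 0.0, 0.0, 0.0], 'R': [[0.0035, -0.9998, -0.0207], [-0.9826, 0.0004, -0.1858], [0.1858, 0.021, -0.9824]], 't': [0.0206, 0.6071, 1.0204]}
wrist {'fx': 321.6020254781182, 'fy': 321.6020254781182, 'cx': 317.5821406040827, 'cy': 201.58937451838537, 'dist_coeffs': [-0.0607, 0.0, 0.0, 0.0, 0.0], 'mount': [[0.0013, -0.9509, -0.3094, 0.0795], [1.0, 0.0016, -0.0007, 0.0], [0.0011, -0.3094, 0.9509, -0.1423], [0.0, 0.0, 0.0, 1.0]]}
```

View pics/scene0.png

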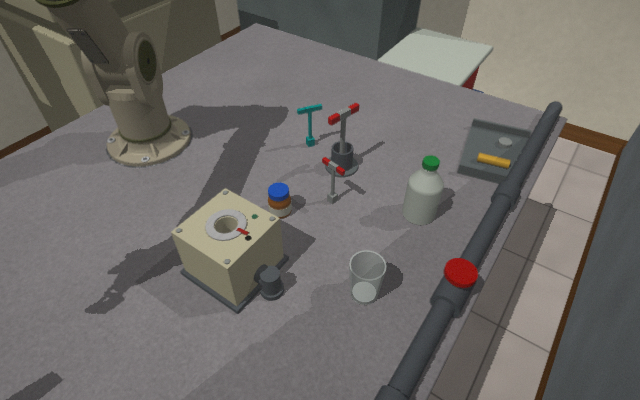

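View pics/top0.png

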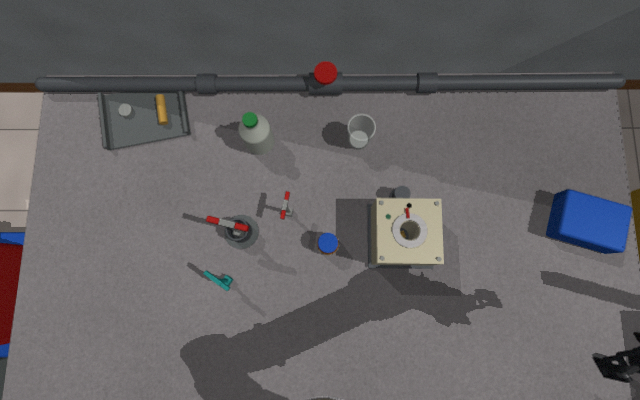

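View pics/wrist0.png

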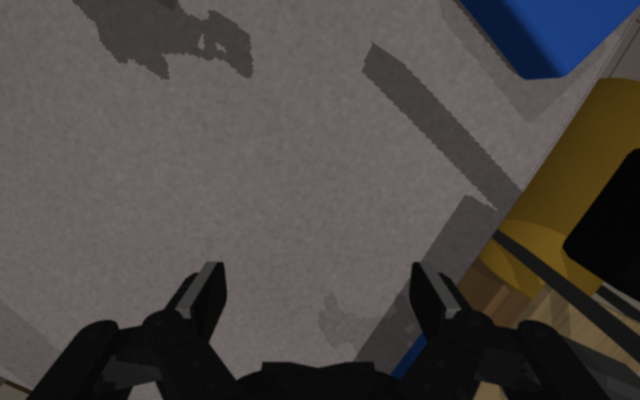

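The top view shows the real key in its stand, with the bar from (207,219) to (248,229). The turquoise key is at (217,280) and the small red one at (286,206). The box is at (410,231), jar (328,243), beaker (361,131) and canister (255,135). Next I'll measure these.

```bash
cat > h.py <<'E'
import numpy as np,cv2
def load(n):
    return dict(np.load(n,allow_pickle=True))
def K(c): return np.array([[c["fx"],0,c["cx"]],[0,c["fy"],c["cy"]],[0,0,1]],float)
def pose(c,tp=None,rpy=None):
    """camera->world R,t"""
    if "R" in c: R=np.array(c["R"]).T; return R,-R@np.array(c["t"])
    from scipy.spatial.transform import Rotation as Ro
    T=np.array(c["mount"]); Rt=Ro.from_euler("xyz",rpy,degrees=True).as_matrix()
    return Rt@T[:3,:3],Rt@T[:3,3]+tp
def rays(c,uv):
    p=cv2.undistortPoints(np.array(uv,float).reshape(-1,1,2),K(c),np.array(c["dist_coeffs"],float)).reshape(-1,2)
    return np.c_[p,np.ones(len(p))]
def onz(c,uv,z,*a):
    R,o=pose(c,*a); d=rays(c,uv)@R.T
    return o+d*((z-o[2])/d[:,2])[:,None]
def cloud(c,*a):
    R,o=pose(c,*a); h,w=c["range_z"].shape
    v,u=np.mgrid[:h,:w]; r=rays(c,np.c_[u.ravel(),v.ravel()])*c["range_z"].reshape(-1,1)
    X=(r@R.T+o).reshape(h,w,3); X[c["range_z"]==0]=np.nan
    return X
E
python3 - <<'E'
from h import *
for n in ["top","scene"]:
    c=load(n+"0.npz");f=c["frame"];hsv=cv2.cvtColor(f,cv2.COLOR_RGB2HSV);X=cloud(c)
    H,S,V=[hsv[:,:,i].astype(int) for i in range(3)]
    red=((H<8)|(H>172))&(S>150)&(V>70)
    blue=(H>105)&(H<125)&(S>150); 
    nn,l,st,ce=cv2.connectedComponentsWithStats(red.astype(np.uint8))
    print(n)
    for i in range(1,nn):
        if st[i,4]>8: print("red",ce[i].round(1),st[i,4],np.nanmedian(X[l==i],0).round(4), "onz.181",onz(c,[ce[i]],.181)[0].round(4))
    nn,l,st,ce=cv2.connectedComponentsWithStats(blue.astype(np.uint8))
    for i in range(1,nn):
        if st[i,4]>30: print("blue",ce[i].round(1),st[i,4],np.nanmedian(X[l==i],0).round(4))
    # box top
    m=(abs(X[:,:,2]-.14)<.006)&(X[:,:,1]<.05)
    nn,l,st,ce=cv2.connectedComponentsWithStats(m.astype(np.uint8)); i=1+np.argmax(st[1:,4])
    P=X[l==i]; print("boxtop",st[i,4],P.mean(0).round(4)); r=cv2.minAreaRect(P[:,:2].astype(np.float32)); print(r)
E
```

```text
top
red [325.2  72.5] 411 [ 9.277e-01 -9.000e-04  9.660e-02] onz.181 [ 0.8847 -0.0013  0.181 ]
red [286.6 195.2] 26 [0.6    0.0904 0.1217] onz.181 [0.5881 0.0856 0.181 ]
red [407.  212.5] 22 [ 0.5544 -0.1896  0.1444] onz.181 [ 0.549  -0.1826  0.181 ]
red [282.6 213.7] 31 [0.5545 0.0993 0.121 ] onz.181 [0.5461 0.0938 0.181 ]
red [212.1 219.5] 71 [0.5324 0.2511 0.1796] onz.181 [0.5329 0.2512 0.181 ]
red [241.2 226.6] 84 [0.5166 0.1859 0.1798] onz.181 [0.5171 0.1854 0.181 ]
red [  8.  286.8] 1600 [ 0.3839  1.0795 -0.3545] onz.181 [0.386  0.6872 0.181 ]
blue [588.8 221.5] 3991 [ 0.5452 -0.6453  0.0688]
blue [ 11.9 237.4] 279 [ 0.5511  1.1526 -0.4366]
blue [327.4 242.3] 304 [ 0.4919 -0.0057  0.0743]
blue [  3.7 350.1] 104 [ 0.1557  1.1247 -0.4367]
boxtop 3958 [ 0.5126 -0.1944  0.1401]
((0.5138903856277466, -0.1948634684085846), (0.15005332231521606, 0.15024301409721375), 88.97212219238281)
scene
red [470.3  80.5] 89 [ 0.5209  1.4194 -0.3042] onz.181 [0.7284 0.5218 0.181 ]
red [354.  107.5] 67 [0.5386 0.2484 0.1786] onz.181 [0.541 0.243 0.181]
red [333.5 118.4] 91 [0.521  0.1817 0.1772] onz.181 [0.5244 0.1762 0.181 ]
red [325.3 160.6] 38 [0.5547 0.0967 0.1194] onz.181 [0.5946 0.0371 0.181 ]
red [340.  170.1] 50 [0.601  0.0883 0.1202] onz.181 [0.6366 0.0292 0.181 ]
red [242.4 230.9] 31 [ 0.5567 -0.1896  0.1447] onz.181 [ 0.5801 -0.2108  0.181 ]
red [460.5 272.4] 780 [ 0.9312 -0.006   0.0972] onz.181 [ 0.9369 -0.0725  0.181 ]
blue [278.1 191.1] 296 [ 0.4953 -0.0113  0.0743]
boxtop 4366 [ 0.5199 -0.1998  0.1403]
((0.5149849653244019, -0.19409418106079102), (0.1539398729801178, 0.1535951793193817), 89.29151153564453)
```

```bash
python3 - <<'E'
from h import *
a=load("top0.npz")["frame"];b=load("scene0.npz")["frame"]
A=cv2.resize(a[180:280,360:460],(400,400),interpolation=2);B=cv2.resize(b[180:280,170:290],(400,333),interpolation=2)
C=cv2.resize(a[190:290,190:290],(400,400),interpolation=2)
o=np.zeros((400,800,3),np.uint8);o[:,:400]=A;o[:,400:]=C
cv2.imwrite("pics/z1.png",o[:,:,::-1]);cv2.imwrite("pics/z2.png",B[:,:,::-1])
E
```

```text
(no output)
```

View pics/z1.png

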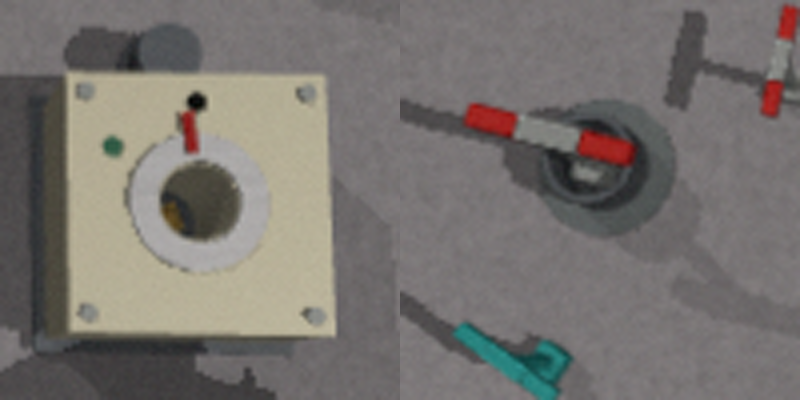

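The pointer is at about 0.13 rad. On the way to the key I'll put the wrist camera over the shaft to look at the square.

Emit:
{"name": "arm_command", "arguments": {"plan": [[0.085, 0.0314, -0.0167, 0, 0], [0.085, 0.0314, -0.0167, 0, 0], [0.085, 0.0314, -0.0167, 0, 0], [0.085, 0.0314, -0.0167, 0, 0], [0.085, 0.0314, -0.0167, 0, 0], [0.085, 0.0314, -0.0167, 0, 0], [0.085, 0.0314, -0.0167, 0, 0], [0.085, 0.0314, -0.0167, 0, 0], [0.085, 0.0314, -0.0167, 0, 0], [0.085, 0.0314, -0.0167, 0, 0], [0.085, 0, 0, 0.01, -8.5], [0.085, 0, 0, 0.01, -8.5], [0.085, 0, 0, 0.01, -8.5], [0.085, 0, 0, 0.01, -8.5], [0.085, 0, 0, 0.01, -8.5], [0.085, 0, 0, 0, 0], [0.085, 0, 0, 0, 0]]}}

```text
t: 2.28
tool_pos: [0.4858, -0.2692, 0.1816]
orientation: [180.0, -0.0, 68.9]
ft_force: [-0.0, 0.9, 0.5]
gripper_width: 0.0849
```

```bash
python3 - <<'E'
from workcell import bot
from h import *
s=bot.read_state();print(s["t"],s["tool_pos"],s["orientation"],s["ft_force"])
c=bot.read_camera("wrist");np.savez("w1.npz",tp=s["tool_pos"],rpy=s["orientation"],**c)
f=c["frame"]
o=np.zeros((400,800,3),np.uint8);o[:,:400]=cv2.resize(f,(400,250)).repeat(1,0)[:1]*0
o[:250,:400]=cv2.resize(f,(400,250));o[:,400:]=cv2.resize(f[40:140,265:365],(400,400),interpolation=2)
cv2.imwrite("pics/w1.png",o[:,:,::-1])
E
```

```text
2.275 [ 0.48576808 -0.26919954  0.18158238] [ 1.79993176e+02 -4.54343931e-03  6.88798223e+01] [-0.02657985  0.85072656  0.5207382 ]
```

View pics/w1.png

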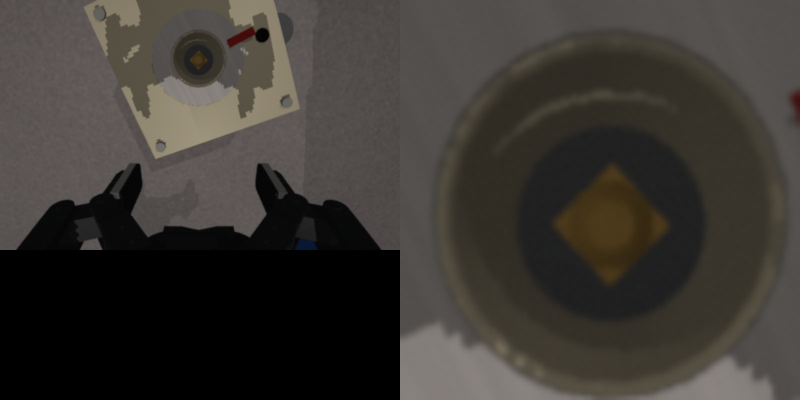

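The wrist view shows the brass square in the shaft clearly, at about (610,225) in the zoom and standing roughly on its corner. I'll measure its angle and axis.

```bash
python3 - <<'E'
from h import *
c=load("w1.npz");a=(c["tp"],c["rpy"]);f=c["frame"]
roi=(slice(40,140),slice(265,365));k=8
g=cv2.resize(f[roi],None,fx=k,fy=k,interpolation=cv2.INTER_CUBIC)
hsv=cv2.cvtColor(g,cv2.COLOR_RGB2HSV).astype(int)
m=((hsv[...,1]>140)&(hsv[...,2]>35)&(hsv[...,0]>8)&(hsv[...,0]<30)).astype(np.uint8)
ct=max(cv2.findContours(m,0,1)[0],key=cv2.contourArea)[:,0]
uv=(ct+.5)/k-.5+[265,40]
P=onz(c,uv,.034,*a)[:,:2]
for e in[P]:
    r=cv2.minAreaRect((e*1000).astype(np.float32));print("sq",r, cv2.contourArea((e*1000).astype(np.float32)))
# best angle by 4-fold moment
q=e-np.mean(e,0);ang=np.arctan2(q[:,1],q[:,0]);rr=np.hypot(q[:,0],q[:,1])
M=m.astype(bool);vv,uu=np.nonzero(m);Pm=onz(c,np.c_[(uu+.5)/k-.5+265,(vv+.5)/k-.5+40],.034,*a)[:,:2]
q=Pm-Pm.mean(0);print("centroid",Pm.mean(0));z=((q[:,0]+1j*q[:,1])**4).mean();print("corner dir",np.degrees(np.angle(z))/4,"side dir",np.degrees(np.angle(z))/4+45)
X=cloud(c,*a);print("z in brass",np.nanmedian(X[40:140,265:365][cv2.resize(m,(100,100),interpolation=0)>0],0))
# ring/mouth: depth edge of shaft
Z=X[...,2]; reg=(Z<.13)&(Z>0); 
mm=np.zeros(Z.shape,np.uint8); mm[(np.nan_to_num(Z,nan=0)<.132)]=1
nn,l,st,ce=cv2.connectedComponentsWithStats(mm); i=l[95,317];print(st[i])
ct=max(cv2.findContours((l==i).astype(np.uint8),0,1)[0],key=cv2.contourArea)[:,0]
Q=onz(c,ct,.14,*a)[:,:2]*1000;print("mouth",cv2.minEnclosingCircle(Q.astype(np.float32)),cv2.fitEllipse(Q.astype(np.float32)))
hs=cv2.cvtColor(f,cv2.COLOR_RGB2HSV).astype(int)
red=(((hs[...,0]<8)|(hs[...,0]>172))&(hs[...,1]>130)&(hs[...,2]>60)).astype(np.uint8);red[200:]=0
nn,l,st,ce=cv2.connectedComponentsWithStats(red)
for i in range(1,nn):
    if st[i,4]>30:
        vv,uu=np.nonzero(l==i);Q=onz(c,np.c_[uu,vv],.146,*a)[:,:2]*1000;print("ptr",ce[i],Q.mean(0),cv2.fitLine(Q.astype(np.float32),2,0,.01,.01).ravel())
E
```

```text
sq ((514.609619140625, -193.2494659423828), (17.598081588745117, 17.568754196166992), 22.753324508666992) 293.3888147340622
centroid [ 0.51467327 -0.19327887]
corner dir -22.346690442084963 side dir 22.653309557915037
z in brass [ 0.51492755 -0.19373738  0.03762359]
[ 279   54   77   80 4845]
mouth ((514.86328125, -193.1566925048828), 21.421937942504883) ((514.6256103515625, -193.44284057617188), (41.35116195678711, 41.837310791015625), 65.39983367919922)
ptr [385.7541806   58.73076923] [ 554.12198912 -189.31779569] [ 9.94367719e-01  1.05985165e-01  5.54122009e+02 -1.89317795e+02]
```

Emit:
{"name": "arm_command", "arguments": {"plan": [[0.085, 0, 0, -0.04, 0], [0.085, 0, 0, -0.04, 0], [0.085, 0.0468, -0.0139, 0, 0], [0.085, 0.0468, -0.0139, 0, 0], [0.085, 0.0468, -0.0139, 0, 0], [0.085, 0.0468, -0.0139, 0, 0], [0.085, 0.0468, -0.0139, 0, 0], [0.085, 0.0468, -0.0139, 0, 0], [0.085, 0.0468, -0.0139, 0, 0], [0.085, 0.0468, -0.0139, 0, 0], [0.085, 0.0468, -0.0139, 0, 0], [0.085, 0.0468, -0.0139, 0, 0], [0.085, 0, 0, 0, -7.4], [0.085, 0, 0, 0, 0], [0.085, 0, 0, 0, 0]]}}

```text
t: 4.2
tool_pos: [0.5234, 0.2167, 0.2616]
orientation: [180.0, 0.0, 76.2]
ft_force: [0.5, 0.6, -0.2]
gripper_width: 0.085
```

```bash
python3 - <<'E'
from workcell import bot
from h import *
s=bot.read_state();print(s["t"],s["tool_pos"],s["orientation"],s["ft_force"])
c=bot.read_camera("wrist");np.savez("w2.npz",tp=s["tool_pos"],rpy=s["orientation"],**c)
a=(s["tool_pos"],s["orientation"])
f=c["frame"];cv2.imwrite("pics/w2.png",f[:,:,::-1])
X=cloud(c,*a)
hs=cv2.cvtColor(f,cv2.COLOR_RGB2HSV).astype(int)
red=(((hs[...,0]<8)|(hs[...,0]>172))&(hs[...,1]>130)&(hs[...,2]>50)).astype(np.uint8)
nn,l,st,ce=cv2.connectedComponentsWithStats(red)
for i in range(1,nn):
    if st[i,4]>100:
        vv,uu=np.nonzero(l==i);print(ce[i],st[i],onz(c,[ce[i]],.181,*a)[0],np.nanmedian(X[l==i],0))
m=(X[...,2]>.16)&(X[...,2]<.2)&(np.hypot(X[...,0]-.525,X[...,1]-.218)<.08)
P=X[m];zt=np.percentile(P[:,2],60);print("ztop",zt)
P=P[P[:,2]>zt-.004];print(len(P),cv2.minAreaRect((P[:,:2]*1000).astype(np.float32)))
E
```

```text
4.2 [0.52340361 0.21674265 0.26158859] [1.79968024e+02 9.74461155e-03 7.61912181e+01] [ 0.53888098  0.63350884 -0.20239939]
[318.94202899 158.7294686 ] [309 137  21  44 828] [0.53356634 0.25402728 0.181     ] [0.53354324 0.2537816  0.1801991 ]
[319.         245.22007042] [311 229  17  34 568] [0.51789926 0.18937767 0.181     ] [0.51778879 0.18911966 0.18020702]
[373.28861789 284.74796748] [364 278  20  14 246] [0.55186815 0.14502787 0.181     ] [0.55454174 0.10457345 0.12092967]
ztop 0.18050239068507667
2306 ((525.3834228515625, 220.54400634765625), (95.66236877441406, 13.969335556030273), 76.36585235595703)
```

View pics/w2.png

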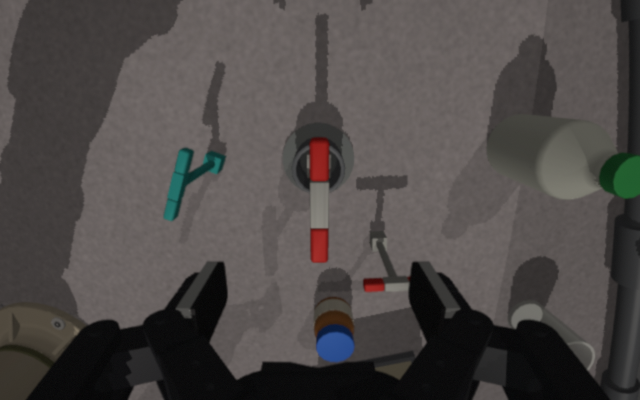

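The bar is centred at (0.5254, 0.221) with its top at 0.1805 and yaw 76.4°. I'll descend, grip and lift a little.

Emit:
{"name": "arm_command", "arguments": {"plan": [[0.085, 0.0044, 0.001, 0.0, 0], [0.085, 0, 0, 0.03, 0], [0.085, 0, 0, 0.03, 0], [0.085, 0, 0, 0.03, 0], [0.085, 0, 0, 0.02, 0], [0.085, 0, 0, 0, 0], [0.03, 0, 0, 0, 0], [0.012, 0, 0, 0, 0], [0.005, 0, 0, 0, 0], [0.005, 0, 0, 0, 0], [0.005, 0, 0, 0, 0], [0.005, 0, 0, 0, 0], [0.005, 0, 0, 0, 0]]}}

```text
t: 5.88
tool_pos: [0.5254, 0.2219, 0.1519]
orientation: [179.9, -0.0, 76.5]
ft_force: [0.4, 0.1, 5.2]
gripper_width: 0.0133
```

Emit:
{"name": "arm_command", "arguments": {"plan": [[0.005, 0, 0, -0.01, 0], [0.005, 0, 0, -0.025, 0], [0.005, 0, 0, -0.025, 0], [0.005, 0, 0, -0.025, 0], [0.005, 0, 0, -0.025, 0], [0.005, 0, 0, -0.025, 0], [0.005, 0, 0, -0.025, 0], [0.005, 0, 0, -0.01, 0], [0.005, 0, 0, 0, 0], [0.005, 0, 0, 0, 0], [0.005, 0, 0, 0, 0]]}}

```text
t: 7.25
tool_pos: [0.5247, 0.2214, 0.3202]
orientation: [-179.9, 0.1, 76.5]
ft_force: [0.6, -0.0, -4.7]
gripper_width: 0.0133
```

```bash
python3 - <<'E'
from workcell import bot
from h import *
s=bot.read_state();print(s["t"],s["tool_pos"],s["orientation"],s["ft_force"],s["wrist_torque"],s["gripper_width"])
a=(s["tool_pos"],s["orientation"])
c=bot.read_camera("wrist");np.savez("w3.npz",tp=s["tool_pos"],rpy=s["orientation"],**c)
d=bot.read_camera("scene");e=bot.read_camera("top");np.savez("s3.npz",**d);np.savez("t3.npz",**e)
o=np.zeros((400,800,3),np.uint8);o[:250,:400]=cv2.resize(c["frame"],(400,250));o[:,400:]=cv2.resize(d["frame"][0:200,240:440],(400,400))
o[250:,:400]=cv2.resize(e["frame"][180:280,150:350],(400,200))[:150]
cv2.imwrite("pics/3.png",o[:,:,::-1])
E
```

```text
7.25 [0.52472152 0.22143066 0.32021452] [-1.79910909e+02  5.77821748e-02  7.64740071e+01] [ 0.62358161 -0.04153599 -4.69026624] [0.03731491 0.01307929 0.02112104] 0.013310595631440209
```

View pics/3.png

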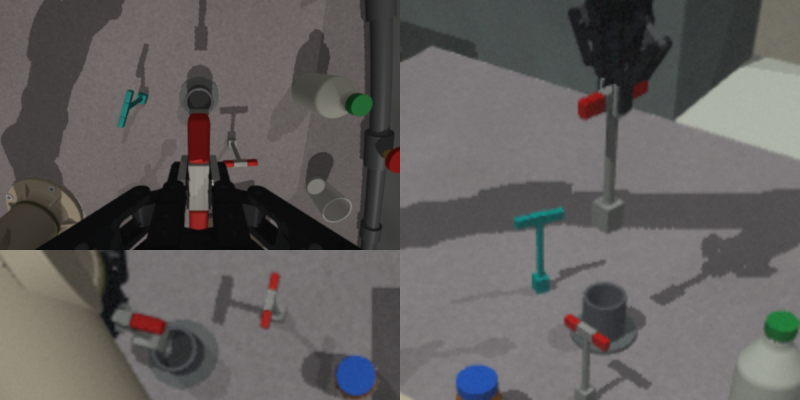

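```bash
python3 - <<'E'
from h import *
s=load("w3.npz");tp=s["tp"]
for n in["s3.npz","t3.npz"]:
    c=load(n);X=cloud(c);R,o=pose(c)
    near=(np.hypot(X[...,0]-tp[0],X[...,1]-tp[1])<.06)
    for lo,hi in[(.17,.195),(.2,.23),(.23,.26),(.26,.29)]:
        m=near&(X[...,2]>lo)&(X[...,2]<hi)&(np.hypot(X[...,0]-tp[0],X[...,1]-tp[1])<.025)
        if m.sum()<8: print(n,lo,m.sum());continue
        P=X[m];v,u=np.nonzero(m)
        # horizontal centre across view: intersect centre ray direction; report mid lateral offset wrt TCP
        vd=P.mean(0)-o;vd[2]=0;vd/=np.linalg.norm(vd);lat=np.array([-vd[1],vd[0]])
        L=(P[:,:2]-tp[:2])@lat; D=(P[:,:2]-tp[:2])@vd[:2]
        print(n,lo,m.sum(),"lat dir",lat.round(2),"mid",((np.percentile(L,2)+np.percentile(L,98))/2*1000).round(1),"w",((L.max()-L.min())*1000).round(1),"depth front",(np.percentile(D,[2,50])*1000).round(1),"zmin",P[:,2].min().round(4))
# bar in wrist view: red parts in world vs TCP
c=load("w3.npz");a=(c["tp"],c["rpy"]);X=cloud(c,*a);f=c["frame"];hs=cv2.cvtColor(f,cv2.COLOR_RGB2HSV).astype(int)
red=(((hs[...,0]<8)|(hs[...,0]>172))&(hs[...,1]>130)&(hs[...,2]>50))
m=red&(X[...,2]>.335)&(X[...,2]<.36);P=X[m]
print(m.sum(),np.median(P[:,2]),cv2.minAreaRect((P[:,:2]*1000).astype(np.float32)), np.percentile((P[:,:2]-tp[:2])@[np.cos(np.radians(76.47)),np.sin(np.radians(76.47))],[0.5,99.5]),np.median((P[:,:2]-tp[:2])@[np.sin(np.radians(76.47)),-np.cos(np.radians(76.47))]))
E
```

```text
s3.npz 0.17 116 lat dir [-0.86 -0.51] mid 0.7 w 36.9 depth front [-20.9 -12.3] zmin 0.1737
s3.npz 0.2 129 lat dir [-0.86 -0.51] mid 1.5 w 36.0 depth front [-19.6  -7.8] zmin 0.2001
s3.npz 0.23 69 lat dir [-0.86 -0.51] mid 1.0 w 12.5 depth front [-11.   -7.6] zmin 0.23
s3.npz 0.26 66 lat dir [-0.86 -0.51] mid 1.3 w 12.7 depth front [-11.1  -7.9] zmin 0.2608
t3.npz 0.17 34 lat dir [-0.88  0.47] mid -1.4 w 32.2 depth front [-18.8 -15.3] zmin 0.1734
t3.npz 0.2 75 lat dir [-0.89  0.45] mid 4.5 w 18.4 depth front [-18.1  -9. ] zmin 0.2003
t3.npz 0.23 15 lat dir [-0.89  0.46] mid 1.6 w 6.6 depth front [-9.7 -8.1] zmin 0.2306
t3.npz 0.26 9 lat dir [-0.89  0.46] mid 2.7 w 4.6 depth front [-9.2 -7.4] zmin 0.265
3472 0.3484783477383684 ((525.8955078125, 226.13894653320312), (83.87147521972656, 13.869280815124512), 76.74883270263672) [-0.0356168   0.04659736] 0.00017691695531984363
```

The key is held upright, and its axis sits about 1.2 mm back along tool x from the TCP. I'll carry it over the shaft and turn to yaw 22.7°, the angle measured for the square.

Emit:
{"name": "arm_command", "arguments": {"plan": [[0.005, -0.0167, 0.0037, 0, 0], [0.005, -0.0337, 0.0074, 0, 0], [0.005, -0.0337, 0.0074, 0, 0], [0.005, -0.0337, 0.0074, 0, 0], [0.005, -0.0337, 0.0074, 0, 0], [0.005, -0.0337, 0.0074, 0, 0], [0.005, -0.0337, 0.0074, 0, 0], [0.005, -0.0337, 0.0074, 0, 0], [0.005, -0.0337, 0.0074, 0, 0], [0.005, -0.0337, 0.0074, 0, 0], [0.005, -0.0337, 0.0074, 0, 0], [0.005, -0.0337, 0.0074, 0, 0], [0.005, -0.017, 0.0037, 0, 0], [0.005, 0, 0, 0, 9], [0.005, 0, 0, 0, 9], [0.005, 0, 0, 0, 9], [0.005, 0, 0, 0, 9], [0.005, 0, 0, 0, 9], [0.005, 0, 0, 0, 8.8], [0.005, 0, 0, 0, 0]]}}

```text
t: 9.9
tool_pos: [0.5167, -0.1918, 0.3214]
orientation: [-180.0, -0.0, 22.8]
ft_force: [0.0, -0.4, -4.6]
gripper_width: 0.0132
```

Emit:
{"name": "arm_command", "arguments": {"plan": [[0.005, 0, 0, 0, 0], [0.005, 0, 0, 0, 0]]}}

```text
t: 10.15
tool_pos: [0.5168, -0.1922, 0.3213]
orientation: [-180.0, -0.0, 22.8]
ft_force: [-0.6, -0.4, -3.4]
gripper_width: 0.013
```

```bash
python3 - <<'E'
from workcell import bot
from h import *
s=bot.read_state();print(s["t"],s["tool_pos"],s["orientation"],s["ft_force"],s["wrist_torque"],s["gripper_width"])
c=bot.read_camera("wrist");np.savez("w4.npz",tp=s["tool_pos"],rpy=s["orientation"],**c)
d=bot.read_camera("scene");e=bot.read_camera("top");np.savez("s4.npz",**d);np.savez("t4.npz",**e)
o=np.zeros((400,800,3),np.uint8);o[:250,:400]=cv2.resize(c["frame"],(400,250));o[:,400:]=cv2.resize(d["frame"][120:270,150:300],(400,400),interpolation=2)
o[250:,:400]=cv2.resize(e["frame"][180:280,310:510],(400,200))[:150]
cv2.imwrite("pics/4.png",o[:,:,::-1])
E
```

```text
10.15 [ 0.51677277 -0.19216224  0.32133199] [-1.79989869e+02 -8.14012547e-03  2.27947907e+01] [-0.59328665 -0.40922927 -3.39275659] [-0.00238599 -0.00871471 -0.04301614] 0.012967820887060473
```

View pics/4.png

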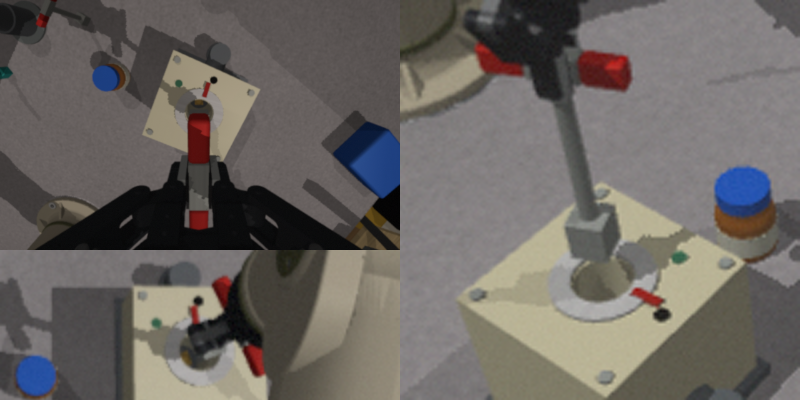

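Emit:
{"name": "arm_command", "arguments": {"plan": [[0.005, -0.0012, 0.0004, 0.005, 0], [0.005, 0, 0, 0.015, 0], [0.005, 0, 0, 0.005, 0], [0.005, 0, 0, 0.005, 0], [0.005, 0, 0, 0.005, 0], [0.005, 0, 0, 0.005, 0], [0.005, 0, 0, 0.005, 0], [0.005, 0, 0, 0.005, 0], [0.005, 0, 0, 0, 0]]}}

```text
t: 11.42
tool_pos: [0.5156, -0.193, 0.2708]
orientation: [-180.0, 0.0, 22.7]
ft_force: [0.1, -0.4, -4.0]
gripper_width: 0.0129
```

```bash
cat > st.py <<'E'
from workcell import bot
from h import *
import sys
t=sys.argv[1]
s=bot.read_state();print(s["t"],s["tool_pos"].round(4),s["orientation"].round(2),s["ft_force"].round(2),s["wrist_torque"].round(3),s["gripper_width"])
d=bot.read_camera("scene");np.savez(f"s{t}.npz",**d)
c=bot.read_camera("wrist");np.savez(f"w{t}.npz",tp=s["tool_pos"],rpy=s["orientation"],**c)
o=np.zeros((400,800,3),np.uint8);o[:,:400]=cv2.resize(c["frame"][100:300,220:420],(400,400),interpolation=2);o[:,400:]=cv2.resize(d["frame"][120:270,150:300],(400,400),interpolation=2)
cv2.imwrite(f"pics/{t}.png",o[:,:,::-1])
s=bot.read_state();print(s["ft_force"].round(2),s["wrist_torque"].round(3))
E
python3 st.py 5
```

```text
11.425 [ 0.5156 -0.193   0.2708] [-1.7996e+02  3.0000e-02  2.2680e+01] [ 0.07 -0.45 -3.99] [-0.     0.015 -0.002] 0.012858485807321785
[ 0.05  0.17 -4.51] [ 0.    -0.033 -0.002]
```

View pics/5.png

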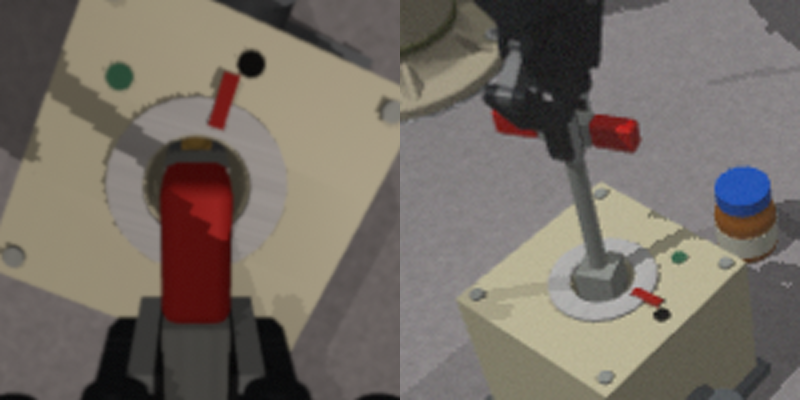

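The key is in the shaft with no contact force. I'll go down to just above the stem.

Emit:
{"name": "arm_command", "arguments": {"plan": [[0.005, 0, 0, 0.006, 0], [0.005, 0, 0, 0.006, 0], [0.005, 0, 0, 0.006, 0], [0.005, 0, 0, 0.006, 0], [0.005, 0, 0, 0.006, 0], [0.005, 0, 0, 0.006, 0], [0.005, 0, 0, 0.006, 0], [0.005, 0, 0, 0.006, 0], [0.005, 0, 0, 0.006, 0], [0.005, 0, 0, 0.006, 0], [0.005, 0, 0, 0.006, 0], [0.005, 0, 0, 0.006, 0], [0.005, 0, 0, 0, 0], [0.005, 0, 0, 0, 0]]}}

```text
t: 13.28
tool_pos: [0.516, -0.1931, 0.1995]
orientation: [180.0, -0.0, 22.7]
ft_force: [0.1, -0.2, -3.8]
gripper_width: 0.0127
```

Emit:
{"name": "arm_command", "arguments": {"plan": [[0.005, 0, 0, 0.003, 0], [0.005, 0, 0, 0.003, 0], [0.005, 0, 0, 0, 0]]}}

```text
t: 13.65
tool_pos: [0.5156, -0.193, 0.1929]
orientation: [-180.0, 0.0, 22.7]
ft_force: [1.3, -0.4, -4.0]
gripper_width: 0.0126
```

Emit:
{"name": "arm_command", "arguments": {"plan": [[0.005, 0, 0, 0.002, 0], [0.005, 0, 0, 0.002, 0], [0.005, 0, 0, 0, 0]]}}

```text
t: 14.02
tool_pos: [0.5157, -0.193, 0.1891]
orientation: [-180.0, 0.0, 22.7]
ft_force: [0.7, 0.2, -4.6]
gripper_width: 0.0134
```

Emit:
{"name": "arm_command", "arguments": {"plan": [[0.005, 0, 0, 0.002, 0], [0.005, 0, 0, 0.002, 0], [0.005, 0, 0, 0, 0]]}}

```text
t: 14.4
tool_pos: [0.5157, -0.193, 0.185]
orientation: [-180.0, 0.0, 22.7]
ft_force: [-0.5, -0.8, -3.7]
gripper_width: 0.013
```

Emit:
{"name": "arm_command", "arguments": {"plan": [[0.005, 0, 0, 0.002, 0], [0.005, 0, 0, 0.002, 0], [0.005, 0, 0, 0, 0]]}}

```text
t: 14.78
tool_pos: [0.5158, -0.193, 0.1811]
orientation: [-180.0, 0.0, 22.7]
ft_force: [-0.4, 0.5, -5.7]
gripper_width: 0.0131
```

Emit:
{"name": "arm_command", "arguments": {"plan": [[0.005, 0, 0, 0.001, 0], [0.005, 0, 0, 0.001, 0], [0.005, 0, 0, 0, 0]]}}

```text
t: 15.15
tool_pos: [0.5158, -0.1931, 0.1792]
orientation: [-180.0, -0.0, 22.7]
ft_force: [0.6, 0.7, -5.2]
gripper_width: 0.0133
```

Emit:
{"name": "arm_command", "arguments": {"plan": [[0.005, 0, 0, 0.001, 0], [0.005, 0, 0, 0.001, 0], [0.005, 0, 0, 0, 0]]}}

```text
t: 15.52
tool_pos: [0.5158, -0.1931, 0.1772]
orientation: [-180.0, 0.0, 22.7]
ft_force: [-0.1, 0.1, -4.2]
gripper_width: 0.013
```

Emit:
{"name": "arm_command", "arguments": {"plan": [[0.005, 0, 0, 0.001, 0], [0.005, 0, 0, 0.001, 0], [0.005, 0, 0, 0, 0]]}}

```text
t: 15.9
tool_pos: [0.5158, -0.1931, 0.1752]
orientation: [-180.0, 0.0, 22.7]
ft_force: [0.5, -0.9, -4.7]
gripper_width: 0.013
```

There is no force 6 mm past the corner height, so the socket is sliding onto the square. I'll continue in small steps to the cone roof at TCP ≈ 0.166.

Emit:
{"name": "arm_command", "arguments": {"plan": [[0.005, 0, 0, 0.002, 0], [0.005, 0, 0, 0.002, 0], [0.005, 0, 0, 0.002, 0], [0.005, 0, 0, 0, 0]]}}

```text
t: 16.4
tool_pos: [0.5158, -0.193, 0.1691]
orientation: [-180.0, 0.0, 22.7]
ft_force: [-0.7, 0.3, -4.4]
gripper_width: 0.013
```

Emit:
{"name": "arm_command", "arguments": {"plan": [[0.005, 0, 0, 0.001, 0], [0.005, 0, 0, 0.001, 0], [0.005, 0, 0, 0, 0]]}}

```text
t: 16.77
tool_pos: [0.5159, -0.1931, 0.1672]
orientation: [-180.0, -0.0, 22.7]
ft_force: [1.3, 0.1, -4.6]
gripper_width: 0.0131
```

Emit:
{"name": "arm_command", "arguments": {"plan": [[0.005, 0, 0, 0.001, 0], [0.005, 0, 0, 0, 0]]}}

```text
t: 17.02
tool_pos: [0.5158, -0.1931, 0.1662]
orientation: [-180.0, 0.0, 22.7]
ft_force: [0.6, -0.1, -5.3]
gripper_width: 0.0129
```

Emit:
{"name": "arm_command", "arguments": {"plan": [[0.005, 0, 0, 0.001, 0], [0.005, 0, 0, 0, 0]]}}

```text
t: 17.27
tool_pos: [0.5158, -0.1931, 0.1652]
orientation: [-180.0, 0.0, 22.7]
ft_force: [0.4, -0.1, -4.0]
gripper_width: 0.0129
```

Emit:
{"name": "arm_command", "arguments": {"plan": [[0.005, 0, 0, 0.001, 0], [0.005, 0, 0, 0, 0]]}}

```text
t: 17.52
tool_pos: [0.516, -0.1931, 0.1646]
orientation: [180.0, -0.0, 22.7]
ft_force: [-1.4, 0.1, -1.8]
gripper_width: 0.0131
```

```bash
python3 st.py 6
```

```text
17.525 [ 0.516  -0.1931  0.1646] [ 1.7998e+02 -2.0000e-02  2.2680e+01] [-1.41  0.08 -1.75] [0.098 0.051 0.039] 0.013103620523137745
[ 0.57  0.28 -0.82] [ 0.074  0.042 -0.043]
```

View pics/6.png

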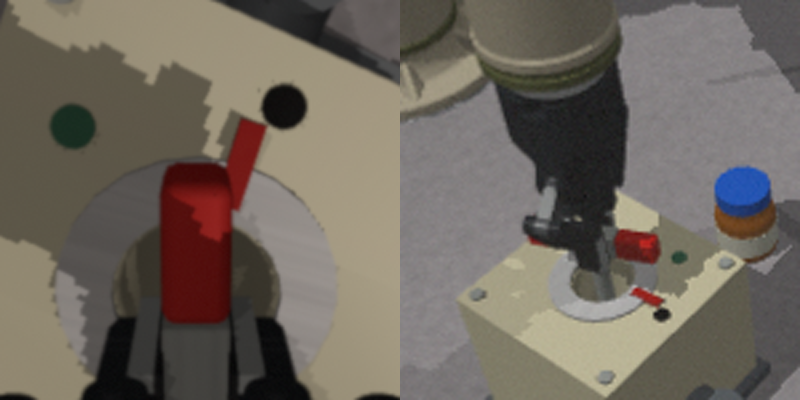

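The socket is seated: about 3 N at the roof, with TCP 0.1646 against 0.166 expected. Now I'll turn it counter-clockwise.

Emit:
{"name": "arm_command", "arguments": {"plan": [[0.005, 0, -0.0001, 0, -5], [0.005, 0, -0.0001, 0, -5], [0.005, 0, -0.0001, 0, -5], [0.005, 0, -0.0001, 0, -5], [0.005, 0, 0, 0, 0]]}}

```text
t: 18.25
tool_pos: [0.5158, -0.1927, 0.1645]
orientation: [180.0, -0.0, 42.6]
ft_force: [-0.3, -0.1, -1.3]
gripper_width: 0.013
```

```bash
python3 st.py 7
```

```text
18.25 [ 0.5158 -0.1927  0.1645] [ 1.7999e+02 -3.0000e-02  4.2640e+01] [-0.33 -0.06 -1.31] [ 0.226 -0.029 -0.002] 0.012968054951473995
[-0.1   1.23 -0.96] [ 0.234 -0.077  0.045]
```

View pics/7.png

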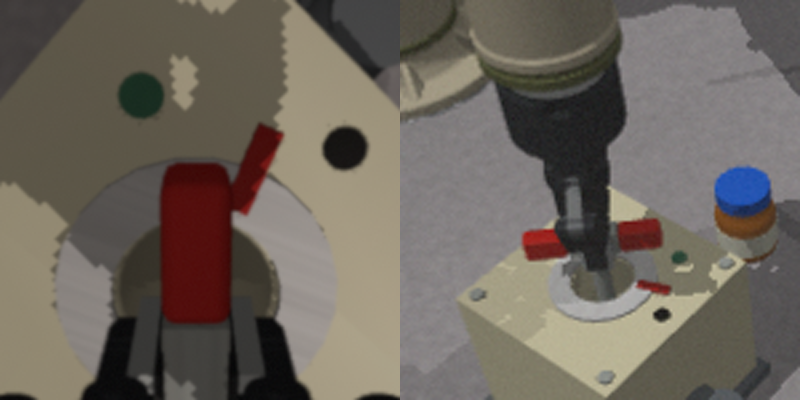

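The pointer follows, with a few degrees of play. Continuing.

Emit:
{"name": "arm_command", "arguments": {"plan": [[0.005, 0, -0.0001, 0, -5], [0.005, 0, -0.0001, 0, -5], [0.005, 0, -0.0001, 0, -5], [0.005, 0, -0.0001, 0, -5], [0.005, 0, -0.0001, 0, -5], [0.005, 0, 0, 0, 0]]}}

```text
t: 19.1
tool_pos: [0.5153, -0.1924, 0.1644]
orientation: [180.0, -0.0, 67.6]
ft_force: [-0.6, 0.3, -1.4]
gripper_width: 0.0134
```

```bash
cat > ptr.py <<'E'
from h import *
import sys
c=load(f"w{sys.argv[1]}.npz");a=(c["tp"],c["rpy"]);f=c["frame"];ctr=np.array([.5147,-.1933])
hs=cv2.cvtColor(f,cv2.COLOR_RGB2HSV).astype(int);X=cloud(c,*a)
r=np.hypot(X[...,0]-ctr[0],X[...,1]-ctr[1])
red=(((hs[...,0]<8)|(hs[...,0]>172))&(hs[...,1]>130)&(hs[...,2]>50))&(X[...,2]<.156)&(r>.02)&(r<.06)
v,u=np.nonzero(red);Q=onz(c,np.c_[u,v],.146,*a)[:,:2]
for nm,m,z in(("green",(hs[...,0]>55)&(hs[...,0]<95)&(hs[...,1]>110),.14),("black",(hs[...,2]<25)&(r<.075),.14)):
    m=m&(X[...,2]<.15)&(X[...,2]>.13)&(r<.075)&(r>.04)
    v,u=np.nonzero(m); 
    if len(v): g=onz(c,np.c_[u,v],z,*a)[:,:2].mean(0)-ctr;print(nm,len(v),np.degrees(np.arctan2(g[1],g[0])),np.hypot(*g))
L=cv2.fitLine((Q*1000).astype(np.float32),2,0,.01,.01).ravel()
g=Q.mean(0)-ctr
print("ptr",len(Q),"mean dir",np.degrees(np.arctan2(g[1],g[0])),"line",np.degrees(np.arctan2(L[1],L[0]))%180,"r",np.hypot(*g))
E
python3 st.py 8;for i in 1 7 8;do python3 ptr.py $i;done
```

```text
19.1 [ 0.5153 -0.1924  0.1644] [ 1.7999e+02 -1.0000e-02  6.7570e+01] [-0.57  0.32 -1.37] [ 0.239 -0.01  -0.09 ] 0.013358862946642581
[-0.27  0.7  -0.78] [ 0.281 -0.003 -0.007]
green 1 1.7427176201602401 0.05983294957866721
black 356 -0.6799814776991594 0.05805989411106162
ptr 599 mean dir 5.729010038429573 line 5.831166 r 0.03970332688092547
green 216 56.70991079876136 0.057854195807231036
black 258 -0.5423771486645531 0.05817669032860029
ptr 546 mean dir 20.851397353773194 line 22.850649 r 0.04137049133652472
green 252 56.57589792592877 0.05774941390074551
black 262 -0.7731529487614641 0.0582053931114963
ptr 549 mean dir 45.80741691173911 line 47.470104 r 0.041264988301257355
```

View pics/8.png

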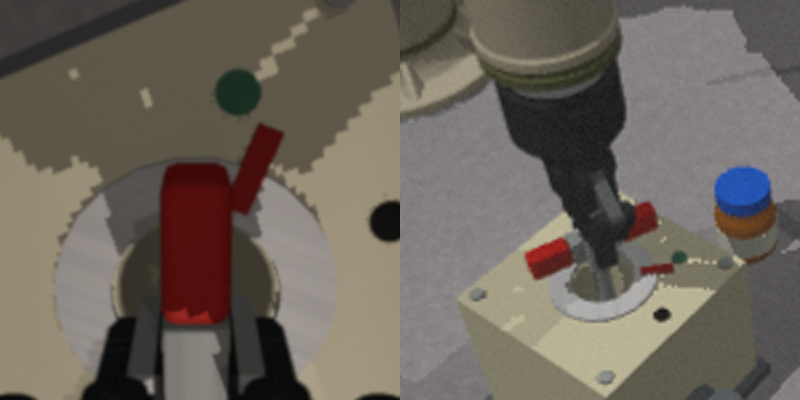

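The pointer is at about 46.5° and the green dot at 56.6°. I'll turn the remaining 10° in small steps, watching the torque.

Emit:
{"name": "arm_command", "arguments": {"plan": [[0.005, 0, -0.0001, 0, -3], [0.005, 0, 0, 0, -3], [0.005, 0, 0, 0, -2], [0.005, 0, 0, 0, 0]]}}

```text
t: 19.7
tool_pos: [0.5151, -0.1923, 0.1643]
orientation: [-180.0, -0.0, 75.6]
ft_force: [-0.3, 0.7, -1.2]
gripper_width: 0.013
```

```bash
python3 st.py 9;python3 ptr.py 9
```

```text
19.7 [ 0.5151 -0.1923  0.1643] [-1.800e+02 -1.000e-02  7.562e+01] [-0.34  0.67 -1.18] [ 0.298  0.061 -0.097] 0.012975096413344997
[-0.16  0.7  -0.95] [ 0.217  0.13  -0.094]
green 249 56.6675035881105 0.05784855949462284
black 252 -0.6572527239043011 0.05817051130643389
ptr 556 mean dir 53.54515774243069 line 54.138493 r 0.04123859884699161
```

Emit:
{"name": "arm_command", "arguments": {"plan": [[0.005, 0, 0, 0, -1], [0.005, 0, 0, 0, -1], [0.005, 0, 0, 0, 0]]}}

```text
t: 20.18
tool_pos: [0.5151, -0.1924, 0.1643]
orientation: [-180.0, -0.0, 77.7]
ft_force: [-1.5, 1.3, -0.1]
gripper_width: 0.013
```

```bash
python3 st.py 10;python3 ptr.py 10
```

```text
20.175 [ 0.5151 -0.1924  0.1643] [-180.     -0.     77.69] [-1.45  1.26 -0.05] [ 0.3    0.12  -0.075] 0.013044770813120422
[-0.15  0.86 -1.63] [ 0.288  0.129 -0.122]
green 249 56.68313176222641 0.05774633918098696
black 252 -0.7229820576828215 0.05820382977125913
ptr 555 mean dir 55.53170324149784 line 57.56272 r 0.04135688659251128
```

Emit:
{"name": "arm_command", "arguments": {"plan": [[0.005, 0, 0, 0, -1], [0.005, 0, 0, 0, 0]]}}

```text
t: 20.52
tool_pos: [0.5151, -0.1924, 0.1643]
orientation: [-180.0, -0.0, 78.7]
ft_force: [-0.1, 0.6, -0.6]
gripper_width: 0.013
```

```bash
python3 st.py 11;python3 ptr.py 11
```

```text
20.525 [ 0.5151 -0.1924  0.1643] [-1.80e+02 -1.00e-02  7.87e+01] [-0.07  0.64 -0.58] [ 0.289  0.118 -0.079] 0.01303637971559527
[-0.71  0.37 -1.19] [ 0.263  0.171 -0.125]
green 242 56.60042477582115 0.05793631270762679
black 249 -0.6526090655981667 0.058166128518767346
ptr 556 mean dir 56.50565900006278 line 58.271782 r 0.04137082146763003
```

Emit:
{"name": "arm_command", "arguments": {"plan": [[0.005, 0, 0, 0, -1], [0.005, 0, 0, 0, 0]]}}

```text
t: 20.88
tool_pos: [0.5151, -0.1924, 0.1643]
orientation: [-180.0, -0.0, 79.7]
ft_force: [-0.9, 1.0, -1.3]
gripper_width: 0.0135
```

```bash
python3 st.py 12;python3 ptr.py 12
```

```text
20.875 [ 0.5151 -0.1924  0.1643] [-1.80e+02 -1.00e-02  7.97e+01] [-0.9   1.02 -1.35] [ 0.312  0.183 -0.123] 0.013504080077758803
[-0.75  0.58 -1.49] [ 0.295  0.261 -0.106]
green 257 56.545668940101 0.05788900128559513
black 249 -0.6917770641105561 0.05814541042657751
ptr 555 mean dir 57.29915738523313 line 56.624256 r 0.0411753015935736
```

View pics/12.png

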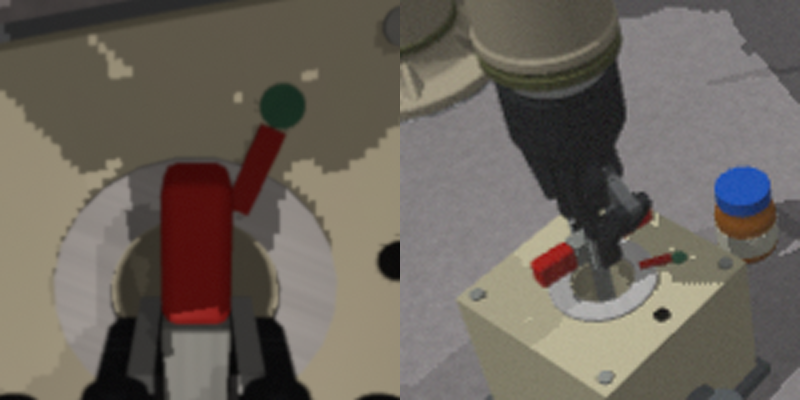

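The pointer is at the green dot but I haven't felt the stop. I'll turn a little more to feel for it.

Emit:
{"name": "arm_command", "arguments": {"plan": [[0.005, 0, 0, 0, -1], [0.005, 0, 0, 0, 0], [0.005, 0, 0, 0, 0]]}}

```text
t: 21.35
tool_pos: [0.5151, -0.1924, 0.1643]
orientation: [-180.0, -0.0, 80.7]
ft_force: [-0.6, 0.9, -2.2]
gripper_width: 0.0132
```

```bash
python3 st.py 13;python3 ptr.py 13
```

```text
21.35 [ 0.5151 -0.1924  0.1643] [-180.     -0.     80.66] [-0.56  0.94 -2.16] [ 0.315  0.215 -0.295] 0.013222273332787773
[-0.59  0.96 -1.42] [ 0.327  0.241 -0.26 ]
green 259 56.71951675970506 0.05782455320445588
black 246 -0.6402001661815924 0.05814000747496385
ptr 569 mean dir 57.46039399703357 line 56.25844 r 0.040817016070995846
```

The torque rose from 0.12 to 0.28 N m while the pointer stayed put, so that is the stop. I'll ease back 1.5°, within the play, then release and retreat upward.

Emit:
{"name": "arm_command", "arguments": {"plan": [[0.005, 0, 0, 0, 1.5], [0.005, 0, 0, 0, 0], [0.02, 0, 0, 0, 0], [0.03, 0, 0, 0, 0], [0.045, 0, 0, 0, 0], [0.06, 0, 0, 0, 0], [0.06, 0, 0, 0, 0], [0.06, 0, 0, 0, 0], [0.06, 0, 0, 0, 0]]}}

```text
t: 22.58
tool_pos: [0.5151, -0.1924, 0.1643]
orientation: [-180.0, -0.0, 79.2]
ft_force: [0.4, 0.1, 0.9]
gripper_width: 0.0599
```

```bash
python3 st.py 14;python3 ptr.py 14
```

```text
22.575 [ 0.5151 -0.1924  0.1643] [-1.800e+02 -1.000e-02  7.917e+01] [0.4  0.06 0.95] [ 0.004  0.015 -0.008] 0.05992587297276567
[-0.54  0.03 -0.24] [-0.022 -0.017 -0.018]
green 218 56.53582671787881 0.058187858802789275
black 249 -0.6998771677472562 0.05813360591734988
ptr 558 mean dir 57.48318475884593 line 54.587597 r 0.04112704341063099
```

View pics/14.png

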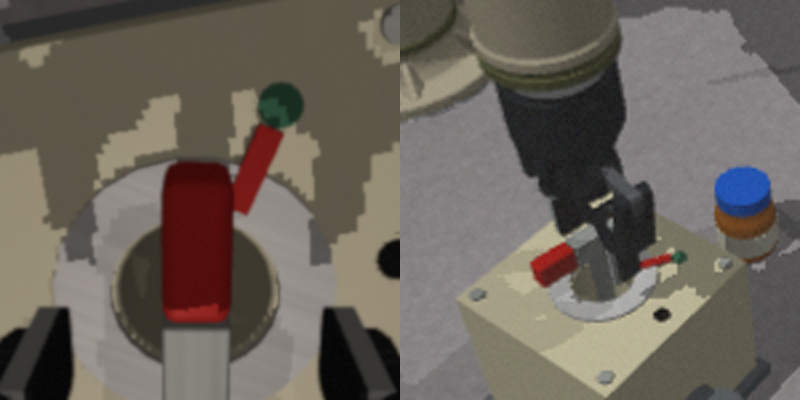

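The key is released and standing, with the pointer at the green dot. Retreating up.

Emit:
{"name": "arm_command", "arguments": {"plan": [[0.06, 0, 0, -0.01, 0], [0.06, 0, 0, -0.02, 0], [0.06, 0, 0, -0.03, 0], [0.06, 0, 0, -0.03, 0], [0.06, 0, 0, -0.03, 0], [0.06, -0.02, 0, -0.02, 0], [0.06, -0.04, 0, 0, 0], [0.06, -0.04, 0, 0, 0], [0.06, 0, 0, 0, 0], [0.06, 0, 0, 0, 0]]}}

```text
t: 23.92
tool_pos: [0.4966, -0.29, 0.3047]
orientation: [180.0, -0.0, 79.2]
ft_force: [-0.5, 0.6, 0.7]
gripper_width: 0.0601
```

```bash
python3 st.py 15;python3 ptr.py 15; python3 - <<'E'
from h import *
c=load("w15.npz");a=(c["tp"],c["rpy"]);X=cloud(c,*a);f=c["frame"]
cv2.imwrite("pics/15f.png",f[:,:,::-1])
r=np.hypot(X[...,0]-.5147,X[...,1]+.1933);m=(X[...,2]>.17)&(X[...,2]<.21)&(r<.06);P=X[m];print(len(P),np.percentile(P[:,2],[5,50,95]))
T=P[P[:,2]>np.median(P[:,2])-.003];print(cv2.minAreaRect((T[:,:2]*1000).astype(np.float32)))
A=np.c_[T[:,:2]-T[:,:2].mean(0),np.ones(len(T))];print("slope",np.linalg.lstsq(A,T[:,2],rcond=None)[0])
E
```

```text
23.925 [ 0.4966 -0.29    0.3047] [ 1.7997e+02 -4.0000e-02  7.9190e+01] [-0.47  0.56  0.69] [0.012 0.005 0.042] 0.06014807993536084
[-0.18  0.83 -0.23] [ 0.034 -0.034 -0.002]
green 71 56.39043523806985 0.05781392382364108
black 92 -1.1306290926374856 0.05808280879129677
ptr 214 mean dir 56.45625155260096 line 60.580845 r 0.03921194530745682
2513 [0.19035478 0.19230075 0.19362113]
((514.6234741210938, -194.50946044921875), (94.88735961914062, 14.012354850769043), 78.82713317871094)
slope [0.00763408 0.00266411 0.19223799]
```

View pics/15f.png

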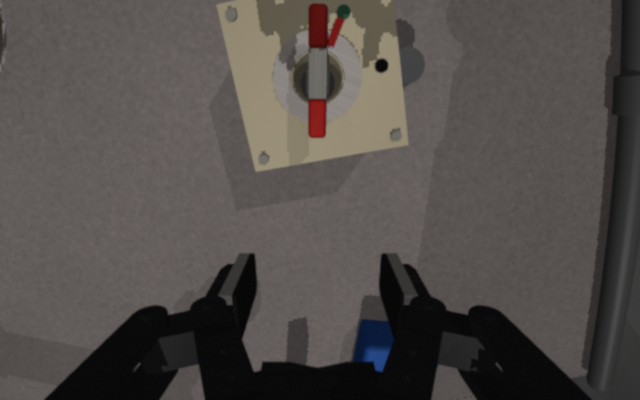

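The key is upright (slope under 0.01) with its bar top at 0.192 against 0.194 expected when seated, and the gripper is clear. Handing in.

```bash
python3 -c "
from workcell import bot
print(bot.sign_off(), bot.read_state()['t'])"
```

```text
the job is handed in; nothing more can be done
the job is handed in; nothing more can be done
```

I took the large red-ended T-key from its stand and lowered it onto the stem. I then turned the valve counter-clockwise to its open stop, let go of the key and handed the job in at about 24 s of the 64 s allowed. No verdict was reported.

- **Seating:** I measured the square's angle through the wrist camera first, so the socket went on without a search. The only force was about 3 N when its roof met the cone. The tool was then at 0.1646 m, where I expected about 0.166 m.
- **Open stop:** The wrist torque rose from about 0.12 to 0.28 N m while the pointer stayed put. The last reading had the pointer at 56.5° and the green dot at 56.4°.
- **Key left standing:** After I let go, the bar was level within 0.01 rad. Its centre was within about 1.5 mm of the shaft axis, and its top was at 0.192 m (0.194 m expected when seated). The gripper was clear and the wrist force was near zero.
- **Disagreements:** Bar and contact heights came out 1–2 mm low, within the calibration error. Two estimates of the pointer angle, its mean direction and a fitted line, differed by up to 4°. The line fit was noisier because the key bar and the view hid part of the pointer.
- **Not re-measured:** I did not check the canister, jar and beaker at the end. The arm kept clear of them and felt no unexpected contact.

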